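# Spin the sample carousel and stop it at its pointer

### The arm

A 6-joint arm with a two-finger parallel gripper is mounted at the origin on a cart in front of the work surface, level with it; the furniture and walls round the work are solid. World frame = base frame: x ahead of the robot, y to its left, z up, the work surface at z = 0. Lengths are in m, angles in rad, forces in N, time in s.
With the tool pointing down it reaches from about 0.225 to 0.875 m from the base axis. Payload 3.4 kg.
Tool frame: the origin (TCP) lies at the very end of the fingers, on their centre line; the grasp point (between the pads) lies 19 mm behind it; z points along the fingers, y is the direction in which the jaws open and shut (so a half turn about z gives the same grasp; the last joint's range is limited). The gripper opens to 85 mm and grips with 20 to 120 N. Pads are 22 mm wide; open, the fingers measure 114 mm over their backs; the gripper's body (76 mm by 85 mm) begins 54 mm behind the grasp point. The pads swing forward as they close: fully open they stand 13 mm farther back than shut.
Start: joints at [1.053, 0.276, 1.505, -0, 1.361, -0.121], TCP at [0.222, 0.53, 0.231] pointing down, gripper open.
Joint ranges: [-2.89, 2.89], [-0.75, 2.08], [0.22, 2.7], [-1.18, 4.32], [0.11, 2.71], [-2.7, 2.7]. Speed limits (rad/s): [2.57, 2.57, 3.14, 3.14, 3.14, 3.14].

### API

Orientations are given as a unit quaternion [w, x, y, z].
In Python, from rig import manip gives the robot as it stands. The module is installed in compiled form; this text tells all that it offers.
- The arm moves only by the tool carry_out, never from a script. Its argument "moves" is one flat list of numbers, 5 for each row, row after row: the opening in per cent of the stroke, from 0 (shut) to 100 (fully open), then the shift along the world's x, y, z in cm, then the turn about the world's z in rad. A call has exactly 10 rows; each row shifts and turns the commanded pose from where the row before left it; what a row does not reach is not made up. A row lasts 1/10 s, in which the tool goes at most 50 mm and 8.59 degrees, less where a joint would pass 70% of its speed; a pose out of reach is approached as far as the arm can. A call is refused whole if a number of a shift passes 5 or a number of a turn 0.15, either way. A call with a gripper value outside its range is refused whole. The fingers move at their own pace and stop on an object; "squeeze" is the grip in N (left out, the last holds). Time passes only in rows, so rows that do not move let the fingers close, or fill a call up. It gives the time, the measured TCP pose, the force and the opening at its end, in the units of the state.
- manip.get_state(): the state, without advancing time (a new reading comes with each control period).
- manip.get_image(name): name is "side" or "top" or "wrist"; returns the picture (420x560x3 uint8, red, green, blue); there is no depth.
- manip.camera_info(name): a dict with "fov_y" (degrees; the focal length in pixels is half the picture's height over the tangent of half this angle, whatever the lens; pixels are square), "cx", "cy" (the principal point, pixels), "rvec" (rotation vector, rad) and "tvec" (3), from world to camera coordinates, as OpenCV has them; the wrist camera has in their place "hand_eye" (4x4, takes a point from camera to tool coordinates, whose origin is the TCP and whose axes are the flange's). Camera axes: x right, y down, z forward; pixel columns grow to the right and rows downward; lengths in m; the calibration is good to about 2 mm. A picture is of the moment at which its call begins: read the wrist's pose just before it. camera_info takes no time and is no camera call.
- manip.sign_off(): hands the job in, once; it reports no verdict.
The state is a dict: "clock": time; "qpos": joint angles; "qd": joint speeds; "effort": joint torques, N m; "position": TCP position; "ee_rot": TCP orientation; "contact_force": force on the tool from outside, world axes, zero at the start; "moment": the same for the moment, N m; "width": finger opening in m.
Only numpy, scipy, OpenCV 4.12 (cv2) and the standard library are available. Lean on these libraries where they do the work, as an engineer would, in place of code of your own. Each camera call takes 0.05 s, during which the arm holds its last target. There are 200 camera calls.

### The job

Check that the sample carousel runs freely and park it: with a fingertip against the peg flick the white disc, in either direction, so that it spins by itself and the peg runs past the fixed pointer with nothing touching it. Then brake the spinning disc lightly with a fingertip so that it stops with the peg at the pointer and stays there, and take the finger away; once past the pointer the disc must not be left standing anywhere else. Only touch, never pinch or press hard (keep below 30 N), and leave the other things where they are.

Things in the scene. Friction and masses are not known exactly. Their poses are not given: they have to be found in the camera images.
- carousel: sample carousel fixed to the table (all sizes in mm): grey foot 176 across carrying a white disc, and a grey arm reaching 145 out from the axis to a small upright pointer just outside the disc's rim. The pointer's top is 40 above the table, 6 lower than the disc's top: a fingertip over the disc clears it. Origin on the table on the disc's axis; its own -x axis points to the pointer, z up
- disc (a joint): angle of the disc about its upright axis, rad; 0 with the peg at the pointer, grows counter-clockwise seen from above and counts on over many turns. Turns either way without stops and nearly without friction: from 2 rad/s it coasts about two turns, losing about 0.15 rad/s each second. Starts at rest between -4.6 and -1.7
- peg (a point): upright round steel peg on the disc, 24 in diameter and 40 high above the disc's top, 85 from the disc's axis; the point is on its centre line half-way up, 66 above the table
- pointer_mark (a point): where the peg's middle is when the peg stands at the pointer: 85 from the disc's axis on the line to the pointer, 66 above the table; fixed to the carousel
- hub (a point): point on the disc's axis level with its flat top, 46 above the table. The disc rides on a spring: pressed from above it yields about 1 mm for each 2 N, 7 mm at most, and comes back up. The disc is 220 across, 12 thick, about 0.7 kg, with a steel hub cap 40 across and 8 high in the middle and five shallow round sample places
- tub: small white round tub, 70 across and 45 high, to be left alone; origin under its centre
- stamp: black hand date stamp, 35 x 46, 100 high, to be left alone; origin under its centre
- counter: round white tally counter with a wire ring, 68 x 55, 24 high, to be left alone; origin near the middle of its underside
- scoop: small stainless scoop, 206 long, 60 wide, 32 high, to be left alone; origin under its centre
- roll: white roll of labels, 92 across, 52 high, standing on end, to be left alone; origin under its centre

How it is judged:
By the outcome, as a careful person would: the job done as asked, in the order asked, and still so for the second after the job is handed in, with the robot touching nothing.
It also fails if it takes over 40 s, if anything falls off the work surface, if the arm or the gripper's body presses on something with over 40 N, if the wrist force passes 120 N, or if a joint passes its speed limit or range.

## Working session

There is one attempt and no reset: what is moved stays moved. The work goes in short steps, Python scripts to look and compute and a tool call to move; the robot and the scene stay as the last step left them, time stands still between calls to the robot, and variables do not carry over. Pictures are saved under pics/ and viewed, about 8 in all and at most 12, crops included, and the job is handed in when it is done.

Besides the shell and the picture viewer there is one more tool, called after ">>>" as a command line: name --argument value ..., lists and objects as JSON in quotes. carry_out: Moves the arm, as the interface text tells. Its arguments: {"type":"object","properties":{"moves":{"type":"array","items":{"type":"number"}},"squeeze":{"type":"number"}},"required":["moves"]}

```bash
mkdir -p pics; cat > h.py <<'E'
import numpy as np, cv2
from rig import manip
def cam(n):
    i=manip.camera_info(n); f=210/np.tan(np.radians(i["fov_y"])/2)
    K=np.array([[f,0,i["cx"]],[0,f,i["cy"]],[0,0,1]]); return K,i
def ray(n,uv,z):
    K,i=cam(n); R=cv2.Rodrigues(np.array(i["rvec"],float))[0]; t=np.array(i["tvec"],float).ravel()
    o=-R.T@t; d=R.T@np.linalg.inv(K)@np.array([uv[0],uv[1],1.]); return o+d*(z-o[2])/d[2]
def proj(n,p):
    K,i=cam(n); return cv2.projectPoints(np.array([p],float),np.array(i["rvec"],float),np.array(i["tvec"],float),K,None)[0].ravel()
def grab(n,name):
    im=manip.get_image(n); cv2.imwrite(f"pics/{name}.png",im[:,:,::-1]); return im
E
python3 - <<'E'
from h import *
for n in("top","side"): grab(n,n+"0"); print(manip.camera_info(n))
print(manip.camera_info("wrist"));s=manip.get_state();print(s)
E
```

```text
{'fov_y': 48.83384526763017, 'cx': 276.99652436456245, 'cy': 210.14803660409615, 'rvec': array([ 2.16239858, -2.13848713,  0.14295792]), 'tvec': array([0.05218009, 0.512685  , 1.44282983])}
{'fov_y': 54.1755182963076, 'cx': 282.21168558445606, 'cy': 214.05839182318482, 'rvec': array([ 0.33327764, -2.65311048,  1.40649298]), 'tvec': array([0.49015368, 0.07988408, 1.42457384])}
{'fov_y': 58.394297295318665, 'cx': 282.48910327185365, 'cy': 210.44494177043907, 'hand_eye': array([[ 3.63028650e-04, -9.49726238e-01, -3.13081365e-01,
         7.95505303e-02],
       [ 9.99999780e-01,  1.70771031e-04,  6.41503658e-04,
         5.73004043e-04],
       [-5.55787628e-04, -3.13081529e-01,  9.49726091e-01,
        -1.42767849e-01],
       [ 0.00000000e+00,  0.00000000e+00,  0.00000000e+00,
         1.00000000e+00]])}
{'clock': 0.1, 'qpos': array([ 1.05297380e+00,  2.76526221e-01,  1.50597438e+00,  1.33830531e-05,
        1.36072874e+00, -1.20963566e-01]), 'qd': array([ 0.0005771 , -0.0010491 , -0.00203165, -0.0028042 ,  0.00018396,
       -0.00027548]), 'effort': array([ 1.48504438e-03, -4.17700338e+01, -2.46404725e+01,  1.43836855e-04,
        5.84258727e-03,  1.12140765e-05]), 'position': array([0.22200065, 0.52991231, 0.23054219]), 'ee_rot': array([-2.63164204e-04,  1.97131180e-01,  9.80376779e-01, -7.74901817e-04]), 'contact_force': array([ 0.26604325,  0.06992909, -0.19188588]), 'moment': array([ 0.03205554, -0.04872659,  0.0153547 ]), 'width': 0.08518827235096423}
```

View pics/top0.png

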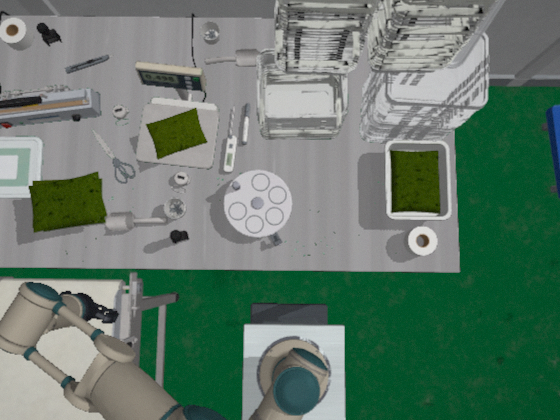

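View pics/side0.png

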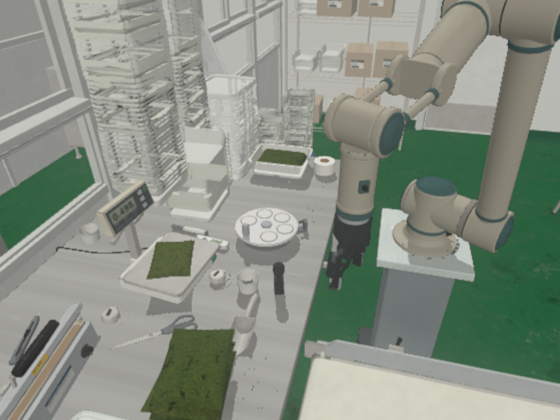

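The top view shows the disc centred near (257,204), the peg near (236,186) and the pointer near (277,240). The gripper is left of centre, clear of the carousel. I'll measure these more closely.

```bash
python3 - <<'E'
from h import *
im=cv2.imread("pics/top0.png")
c=im[155:260,205:310]; cv2.imwrite("pics/c0.png",cv2.resize(c,None,fx=5.6,fy=5.6,interpolation=cv2.INTER_CUBIC))
g=cv2.cvtColor(im,cv2.COLOR_BGR2GRAY)
m=((g>190)*255).astype(np.uint8); m[:,:215]=0;m[:,300:]=0;m[:160]=0;m[245:]=0
m=cv2.morphologyEx(m,cv2.MORPH_OPEN,np.ones((3,3)))
cs,_=cv2.findContours(m,cv2.RETR_EXTERNAL,cv2.CHAIN_APPROX_NONE); k=max(cs,key=cv2.contourArea)
e=cv2.fitEllipse(cv2.convexHull(k)); print(e, ray("top",e[0],.046))
for uv,z in(((236,186),.086),((277,240),.04),((257.5,203),.054)): print(uv,ray("top",uv,z))
E
```

```text
((248.01177978515625, 199.58575439453125), (46.219268798828125, 56.621524810791016), 17.826862335205078) [0.54341316 0.15037842 0.046     ]
(236, 186) [0.57935783 0.18584267 0.086     ]
(277, 240) [0.41631483 0.05678415 0.04      ]
(257.5, 203) [0.53155869 0.11965751 0.054     ]
```

View pics/c0.png

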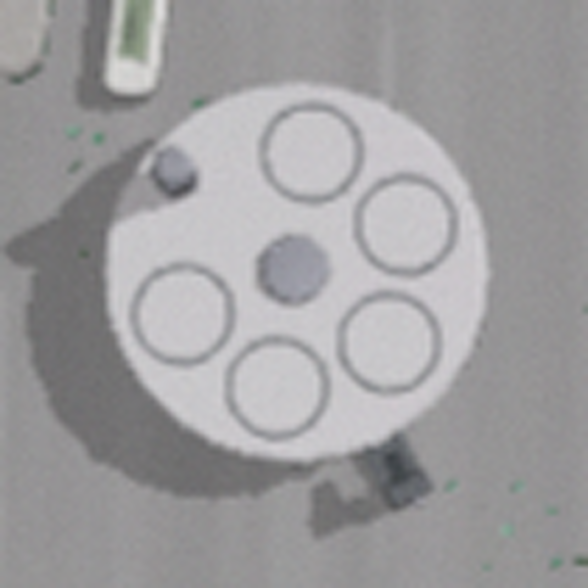

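The crop gives the disc centre at px (258.1,203.5), the peg at about (236,185.5) and the pointer at about (276,239). That puts the peg about 156° short of the pointer going counter-clockwise. I'll shut the gripper and move over the hub to look with the wrist camera.

>>> carry_out --moves '[0, 2.8, -3.8, -0.2, 0, 0, 2.8, -3.8, -0.2, 0, 0, 2.8, -3.8, -0.2, 0, 0, 2.8, -3.8, -0.2, 0, 0, 2.8, -3.8, -0.2, 0, 0, 2.8, -3.8, -0.2, 0, 0, 2.8, -3.8, -0.2, 0, 0, 2.8, -3.8, -0.2, 0, 0, 2.8, -3.8, -0.2, 0, 0, 2.8, -3.8, -0.2, 0]' --squeeze 20

```text
clock: 1.1
position: [0.5028, 0.1486, 0.211]
ee_rot: [-0.0, 0.197, 0.98, 0.0]
contact_force: [0.6, 1.3, -0.1]
width: -0.0002
```

```bash
cat >> h.py <<'E'
def Rq(q): w,x,y,z=q; from scipy.spatial.transform import Rotation as r; return r.from_quat([x,y,z,w]).as_matrix()
def wray(s,uv,z):
    K,i=cam("wrist"); H=np.array(i["hand_eye"]); R=Rq(s["ee_rot"]); p=np.array(s["position"])
    o=R@H[:3,3]+p; d=R@H[:3,:3]@np.linalg.inv(K)@np.array([uv[0],uv[1],1.]); return o+d*(z-o[2])/d[2]
def wproj(s,P):
    K,i=cam("wrist"); H=np.array(i["hand_eye"]); R=Rq(s["ee_rot"]); p=np.array(s["position"])
    c=H[:3,:3].T@(R.T@(np.array(P)-p)-H[:3,3]); u=K@c; return u[:2]/u[2]
E
python3 - <<'E'
from h import *
s=manip.get_state(); grab("wrist","w1"); print(s["clock"],s["position"],s["ee_rot"],s["contact_force"],s["width"])
print(ray("top",(258.1,203.5),.046),ray("top",(236,185.5),.086),ray("top",(276,239),.04))
E
```

```text
1.1 [0.50280914 0.1485842  0.21099212] [-2.51882096e-04  1.97240824e-01  9.80355031e-01  8.05096993e-05] [ 0.59499097  1.27822897 -0.06841622] -0.00016671531575519053
[0.53118281 0.11809134 0.046     ] [0.58093551 0.1858792  0.086     ] [0.41943668 0.05997519 0.04      ]
```

View pics/w1.png

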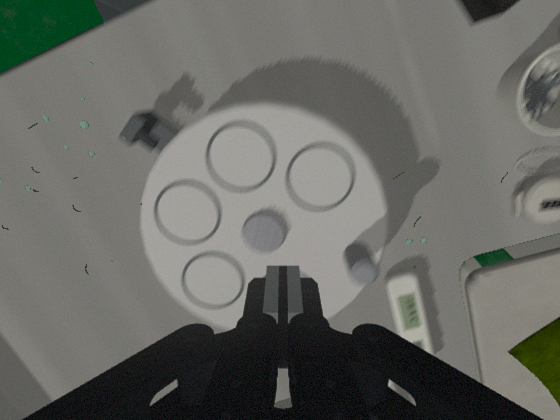

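The wrist view shows the hub cap near (265,230), the peg around (360,262), the pointer near (145,128), and the shut fingertips at (283,270). I'll zoom in on the peg and pointer for the angle.

```bash
python3 - <<'E'
from h import *
im=cv2.imread("pics/w1.png")
a=cv2.resize(im[95:165,100:200],None,fx=4,fy=4,interpolation=cv2.INTER_CUBIC)
b=cv2.resize(im[220:290,310:410],None,fx=4,fy=4,interpolation=cv2.INTER_CUBIC)
c=cv2.resize(im[195:265,215:315],None,fx=4,fy=4,interpolation=cv2.INTER_CUBIC)
cv2.imwrite("pics/w1c.png",np.vstack([np.hstack([a,b]),np.hstack([c,c*0])]))
E
```

```text
(no output)
```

View pics/w1c.png

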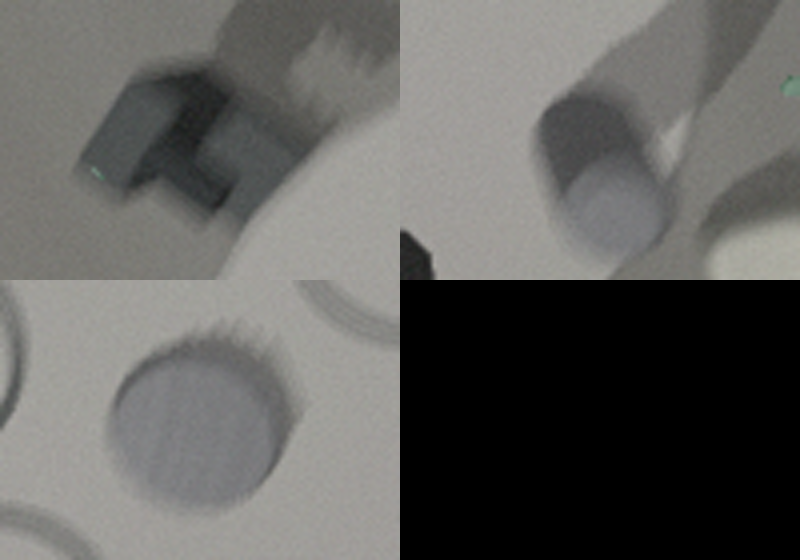

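```bash
python3 - <<'E'
from h import *
s=manip.get_state()
h=wray(s,(263.7,232.5),.054);p=wray(s,(363.75,271.2),.086);q=wray(s,(133,128),.04)
print(h,p,q)
def rep(h,p,q):
    a=np.arctan2(*(p-h)[1::-1]);b=np.arctan2(*(q-h)[1::-1]);print(np.linalg.norm((p-h)[:2]),np.linalg.norm((q-h)[:2]),a,b,(a-b)-2*np.pi)
rep(h,p,q)
rep(ray("top",(258.1,203.5),.046),ray("top",(235.7,185),.086),ray("top",(276,239),.04))
# disc rim fit in wrist image
print(wray(s,(140,205),.046),wray(s,(387,215),.046),wray(s,(270,102),.046))
g=manip.get_state();print(g["clock"],g["position"],np.abs(g["qd"]).max())
E
```

```text
[0.53882295 0.11186445 0.054     ] [0.58856128 0.17826406 0.086     ] [0.41785175 0.04750864 0.04      ]
0.08296270219210787 0.13702445534290172 0.9278870267925818 -2.6526795602698794 -2.7026187201171252
0.08579751834281354 0.12595509105816075 0.9295931151854885 -2.6620158859581418 -2.691576306035956
[0.47712113 0.02256126 0.046     ] [0.56809714 0.21495533 0.046     ] [0.44263308 0.15935384 0.046     ]
1.15 [0.50808161 0.14226865 0.21053603] 0.15051230550487651
```

The arm was still settling in that picture, so I'll retake it at rest, with an automatic fit to the hub, peg and rim.

```bash
python3 - <<'E'
from h import *
for k in range(3):
    s=manip.get_state(); im=grab("wrist",f"w2{k}"); print(s["clock"],s["position"],np.abs(s["qd"]).max())
t=grab("top","top2")
a=cv2.resize(im[90:300,110:400],None,fx=2.7,fy=2.7,interpolation=cv2.INTER_CUBIC)
cv2.imwrite("pics/w2c.png",a[:,:,::-1])
E
```

```text
1.15 [0.50808161 0.14226865 0.21053603] 0.15051230550487651
1.2 [0.50555483 0.1456491  0.21055604] 0.08199211275739729
1.25 [0.50342316 0.14805232 0.21055638] 0.05803553691310068
```

View pics/w2c.png

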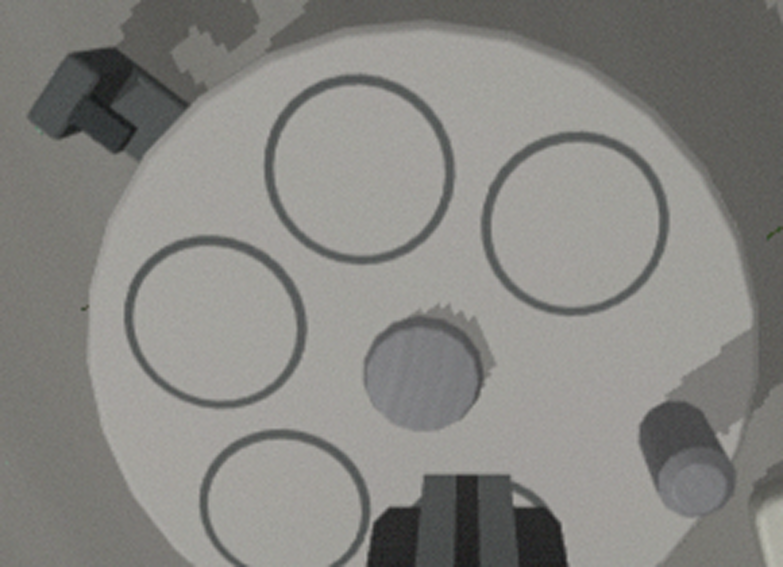

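```bash
python3 - <<'E'
from h import *
s=manip.get_state();print(s["clock"],s["position"],s["contact_force"]); s=dict(s); s["position"]=np.array([.50342,.14805,.21056])
h=wray(s,(266.3,229.6),.054);p=wray(s,(368.1,268.9),.086);q=wray(s,(133,125.2),.04)
a=np.arctan2(*(p-h)[1::-1]);b=np.arctan2(*(q-h)[1::-1]);print(h,p,q,np.linalg.norm((p-h)[:2]),np.linalg.norm((q-h)[:2]),a,b,(a-b)-2*np.pi)
# rim circle from bright region edge points, top half, by radial gradient
im=cv2.imread("pics/w22.png"); g=cv2.GaussianBlur(cv2.cvtColor(im,cv2.COLOR_BGR2GRAY),(3,3),0).astype(float)
P=[]
for th in np.radians(np.arange(0,360,4)):
    r=np.arange(.095,.125,.0005); uv=[wproj(s,(h[0]+x*np.cos(th),h[1]+x*np.sin(th),.046)) for x in r]
    v=np.array([g[int(round(c[1])),int(round(c[0]))] if 0<=c[0]<559.4 and 0<=c[1]<419.4 else 0 for c in uv]); d=v[4:]-v[:-4]; k=d.argmin()
    if d[k]<-25: x=r[k+2]; P.append((h[0]+x*np.cos(th),h[1]+x*np.sin(th)))
P=np.array(P); w=np.ones(len(P),bool)
for _ in range(6):
    A=np.c_[2*P,np.ones(len(P))]; c=np.linalg.lstsq(A[w],(P**2).sum(1)[w],rcond=None)[0]; R=np.sqrt(c[2]+c[0]**2+c[1]**2); e=abs(np.hypot(*(P-c[:2]).T)-R); w=e<max(.0012,1.5*np.median(e))
print(c[:2],R,w.sum(),len(P))
E
```

```text
1.35 [0.5015797  0.15046315 0.21081192] [ 0.32283632  0.31451519 -0.04819801]
[0.53155982 0.12208144 0.054     ] [0.58230947 0.18901936 0.086     ] [0.41043715 0.05545299 0.04      ] 0.08400126535129553 0.13823911250376408 0.9220932803017217 -2.6386798540294643 -2.7224121728484003Traceback (most recent call last):
  File "<stdin>", line 9, in <module>
  File "h.py", line 18, in wproj
    K,i=cam("wrist"); H=np.array(i["hand_eye"]); R=Rq(s["ee_rot"]); p=np.array(s["position"])
        ~~~^^^^^^^^^
  File "h.py", line 4, in cam
    i=manip.camera_info(n); f=210/np.tan(np.radians(i["fov_y"])/2)
ValueError: time passes only in moves, steps and waits
```

The hub is at about (0.5315,0.121) and the peg at (0.582,0.188). The pointer azimuth is about -2.65 rad and the disc stands at about -2.71. Next I'll bring the finger down behind the peg for a counter-clockwise flick.

>>> carry_out --moves '[0, 3.5, 0.7, 0, 0, 0, 3.5, 0.7, 0, 0, 0, 3.5, 0.7, 0, 0, 0, 0, 0, -3, 0, 0, 0, 0, -3, 0, 0, 0, 0, -3, 0, 0, 0, 0, -3, 0, 0, 0, 0, -2, 0, 0, 0, 0, -1, 0, 0, 0, 0, 0, 0]'

```text
clock: 2.35
position: [0.6055, 0.1726, 0.0601]
ee_rot: [-0.002, 0.196, 0.981, -0.0]
contact_force: [-0.2, 1.0, 0.4]
width: -0.0001
```

```bash
python3 - <<'E'
import pickle
from rig import manip
pickle.dump({n:manip.camera_info(n) for n in("top","side","wrist")},open("ci.pkl","wb"))
E
sed -i 's/    i=manip.camera_info(n);/    i=CI[n];/; 2a import pickle; CI=pickle.load(open("ci.pkl","rb"))' h.py
python3 - <<'E'
from h import *
s=manip.get_state(); im=grab("wrist","w3"); s2=manip.get_state();print(s["clock"],s["position"],s["ee_rot"],s["contact_force"],s2["position"])
print(wproj(s,(.582,.188,.086)))
E
```

```text
2.35 [0.60546389 0.17262368 0.0600758 ] [-1.55692115e-03  1.96154392e-01  9.80571704e-01 -4.05158944e-04] [-0.17069573  0.96538972  0.41114537] [0.60666311 0.17249952 0.06137418]
[295.70035887 247.90290219]
```

View pics/w3.png

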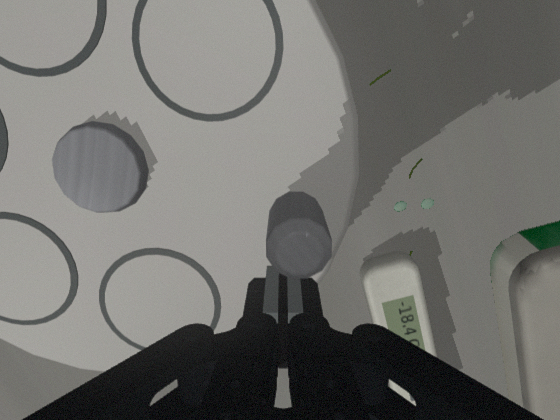

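The wrist view shows the peg top at about (298,247), where predicted (296,248), with the fingertip directly behind it. I'll compute the flick arc.

```bash
python3 - <<'E'
import numpy as np
f=lambda p:np.array([.5315+.085*np.cos(p)+.023*np.sin(p),.121+.085*np.sin(p)-.023*np.cos(p)])*100
ps=.84+np.cumsum([0,.06,.05,.10,.15,.175,.175]); X=[f(p) for p in ps]; print(X[0],X[-1]); print(np.round(np.diff(X,axis=0),2))
E
```

```text
[60.5361132  16.89430202] [55.62625869 20.55033389]
[[-0.3   0.43]
 [-0.27  0.35]
 [-0.59  0.65]
 [-1.    0.86]
 [-1.31  0.8 ]
 [-1.43  0.56]]
```

>>> carry_out --moves '[0, -0.4, 0.4, 0, 0, 0, -0.3, 0.3, 0, 0, 0, -0.6, 0.6, 0, 0, 0, -1.0, 0.8, 0, 0, 0, -1.3, 0.8, 0, 0, 0, -1.4, 0.6, 0, 0, 0, 0.2, 0, 0, 0, 0, 0.2, 0, 3, 0, 0, 0, 0, 4, 0, 0, 0, 0, 4, 0]'

```text
clock: 3.4
position: [0.5611, 0.2062, 0.1721]
ee_rot: [-0.0, 0.197, 0.98, -0.0]
contact_force: [0.9, 0.4, -0.1]
width: -0.0001
```

```bash
python3 - <<'E'
from h import *
for k in range(2):
    s=manip.get_state(); im=grab("top",f"t4{k}"); print(s["clock"],s["position"],s["contact_force"])
    cv2.imwrite(f"pics/t4c{k}.png",cv2.resize(im[150:260,200:310],None,fx=4,fy=4,interpolation=cv2.INTER_CUBIC)[:,:,::-1])
cv2.imwrite("pics/t4.png",np.hstack([cv2.imread("pics/t4c0.png"),cv2.imread("pics/t4c1.png")])[:,:800])
E
```

```text
3.4 [0.56105912 0.20622025 0.17211676] [ 0.85992136  0.35092624 -0.07186137]
3.45 [0.56532477 0.20727815 0.17997141] [1.21169756 0.82303911 4.37694716]
```

View pics/t4.png

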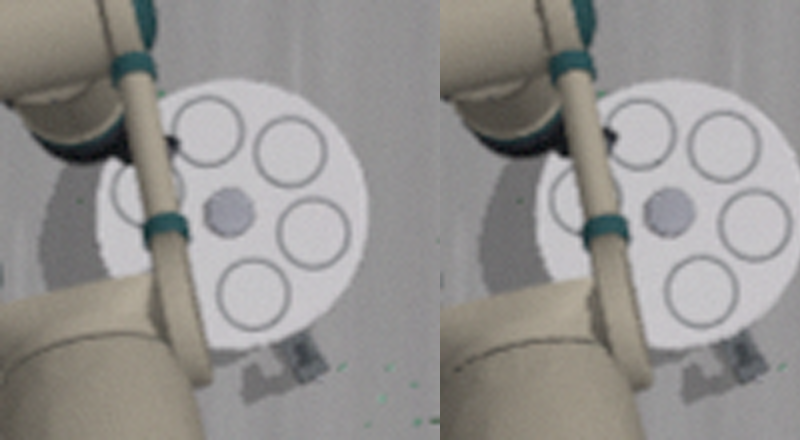

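The disc spins freely: the sample places moved about 4° between frames, and the peg is under the arm's shadow side. I'll move to a hover beside the hub with the camera turned towards the pointer.

>>> carry_out --moves '[0, -0.8, -0.6, -1, 0.146, 0, -0.8, -0.6, -1, 0.146, 0, -0.8, -0.6, -1, 0.146, 0, -0.8, -0.6, -1, 0.146, 0, -0.8, -0.6, -1, 0.146, 0, -0.8, -0.6, -1, 0.146, 0, -0.5, -0.5, -1, 0, 0, 0, 0, 0, 0, 0, 0, 0, 0, 0, 0, 0, 0, 0, 0]'

```text
clock: 4.5
position: [0.5093, 0.1656, 0.1018]
ee_rot: [0.001, -0.237, 0.972, 0.0]
contact_force: [0.1, 0.5, 0.1]
width: 0.0001
```

```bash
python3 - <<'E'
from h import *
import pickle
L=[]
for k in range(6):
    s=manip.get_state(); im=manip.get_image("wrist"); L.append((s["clock"],s["position"],s["ee_rot"],im)); print(s["clock"],s["position"],s["ee_rot"].round(4))
pickle.dump(L,open("L5.pkl","wb"))
v=[cv2.resize(L[i][3],(400,300)) for i in(0,5)]
cv2.imwrite("pics/w5.png",np.hstack(v)[:,:,::-1])
E
```

```text
4.5 [0.50928734 0.16564468 0.10179613] [ 8.000e-04 -2.367e-01  9.716e-01  0.000e+00]
4.55 [0.50924796 0.16567603 0.10185066] [ 9.000e-04 -2.369e-01  9.715e-01  0.000e+00]
4.6 [0.50912345 0.16564936 0.10183424] [ 8.000e-04 -2.371e-01  9.715e-01  0.000e+00]
4.65 [0.50896617 0.16562976 0.10178198] [ 7.000e-04 -2.371e-01  9.715e-01  0.000e+00]
4.7 [0.50876852 0.16559076 0.10166773] [ 5.000e-04 -2.372e-01  9.715e-01  0.000e+00]
4.75 [0.50861692 0.16554752 0.10161812] [ 4.000e-04 -2.373e-01  9.714e-01  0.000e+00]
```

View pics/w5.png

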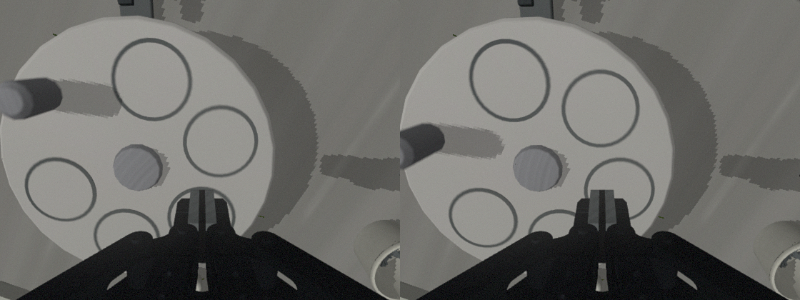

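The peg has already passed the pointer, which is at the top edge near px (231,8), and is at the left (full-scale px (20,140)) still moving counter-clockwise. I'll track the disc angle from the ring centres in the plane of the disc.

```bash
cat >> h.py <<'E'
HUB=np.array([.5315,.121])
def rect(s,im,c=HUB):
    w=np.array([[c[0]+a*.1,c[1]+b*.1] for a,b in((-1,-1),(-1,1),(1,1),(1,-1))])
    src=np.float32([wproj(s,(x,y,.046)) for x,y in w]); dst=np.float32([((x-c[0])*2000+260,(y-c[1])*2000+260) for x,y in w])
    return cv2.warpPerspective(im,cv2.getPerspectiveTransform(src,dst),(520,520))  # col=x,row=y, .5mm/px
def rings(s,im):
    g=cv2.cvtColor(rect(s,im),cv2.COLOR_RGB2GRAY)
    C=cv2.HoughCircles(g,cv2.HOUGH_GRADIENT_ALT,1,60,param1=120,param2=.7,minRadius=42,maxRadius=66)
    o=[]
    for x,y,r in (C[0] if C is not None else []):
        dx,dy=(x-260)/2000,(y-260)/2000
        if .05<np.hypot(dx,dy)<.08: o.append((np.hypot(dx,dy),np.arctan2(dy,dx),r/2000))
    return np.array(o)
def hubfind(s,im):
    g=cv2.cvtColor(rect(s,im),cv2.COLOR_RGB2GRAY)
    C=cv2.HoughCircles(g,cv2.HOUGH_GRADIENT_ALT,1,60,param1=120,param2=.6,minRadius=34,maxRadius=46); return C
E
python3 - <<'E'
from h import *
import pickle
s={"position":np.array([.50342,.14805,.21056]),"ee_rot":np.array([-.00025,.1972,.98035,0])}
im=cv2.imread("pics/w22.png")[:,:,::-1].copy(); r=rings(s,im); print(r, np.degrees(r[:,1]-.922)%60,hubfind(s,im))
for t,p,q,im in pickle.load(open("L5.pkl","rb")):
    s={"position":p,"ee_rot":q}; r=rings(s,im); print(t,r.round(3).tolist(), np.degrees(r[:,1])%60 if len(r) else 0)
print(hubfind(s,im))
E
```

```text
[[ 0.0680294  -1.1466019   0.02777973]
 [ 0.06800735 -2.1995926   0.02760726]
 [ 0.06587298  3.0351267   0.02759307]
 [ 0.06777906  1.948563    0.02762262]] [ 1.4778519  1.145935   1.0732346 58.81772  ] [[[266.     257.      38.1378]]]
4.5 [[0.0689999982714653, -0.7749999761581421, 0.02800000086426735], [0.06700000166893005, 2.3459999561309814, 0.02800000086426735], [0.06700000166893005, -2.878999948501587, 0.02800000086426735], [0.06800000369548798, 0.26600000262260437, 0.027000000700354576], [0.07000000029802322, 1.2879999876022339, 0.026000000536441803], [0.07000000029802322, 1.2879999876022339, 0.029999999329447746]] [15.584633  14.396896  15.068497  15.2551155 13.772636  13.772636 ]
4.55 [[0.07000000029802322, -0.6890000104904175, 0.02800000086426735], [0.06800000369548798, -2.7939999103546143, 0.02800000086426735], [0.06800000369548798, 2.434000015258789, 0.02800000086426735], [0.06800000369548798, 1.3940000534057617, 0.027000000700354576], [0.0689999982714653, 0.35600000619888306, 0.02800000086426735]] [20.508953 19.91063  19.444107 19.845734 20.409882]
4.6 [[0.068000003695487
[... 527 characters left out ...]
00000086426735]] [31.184982 29.950087 29.989853 29.581787]
4.7 [[0.06800000369548798, 2.7009999752044678, 0.02800000086426735], [0.0689999982714653, -0.4309999942779541, 0.02800000086426735], [0.06700000166893005, -2.5309998989105225, 0.02800000086426735], [0.06800000369548798, 1.6449999809265137, 0.02800000086426735]] [34.754013 35.282562 34.99202  34.236397]
4.75 [[0.06700000166893005, -2.430000066757202, 0.02800000086426735], [0.0689999982714653, -0.3330000042915344, 0.02800000086426735], [0.06800000369548798, 2.809999942779541, 0.02800000086426735], [0.0689999982714653, 1.7380000352859497, 0.02800000086426735]] [40.785828 40.906506 41.029587 39.5989  ]
[[[267.      260.       38.64186]]]
```

Ring tracking works: ω ≈ 1.78 rad/s and θ ≈ 0.82 past the pointer at t=4.5. I'll refine the hub and set the pre-position. The plan is to touch down at disc speed at r=50 mm, then slow the finger smoothly so the disc stops at the pointer.

```bash
cat >> h.py <<'E'
from scipy.optimize import least_squares
S=np.pi/3
def lat(s,im,guess):
    """joint fit of hub shift and peg azimuth near guess from the ring centres"""
    r=rings(s,im)
    if len(r)<2: return None
    P=np.c_[r[:,0]*np.cos(r[:,1]),r[:,0]*np.sin(r[:,1])]
    k=np.round((r[:,1]-guess)/S)
    def f(v): a=v[2]+k*S; return np.r_[(P-v[:2]-.068*np.c_[np.cos(a),np.sin(a)]).ravel(),v[:2]*.3]
    o=least_squares(f,[0,0,guess],loss="soft_l1",f_scale=.001,x_scale=[.001,.001,.02]); return o.x
E
python3 - <<'E'
from h import *
import pickle
s={"position":np.array([.50342,.14805,.21056]),"ee_rot":np.array([-.00025,.1972,.98035,0])}
im=cv2.imread("pics/w22.png")[:,:,::-1].copy(); print(lat(s,im,.922))
T=[];A=[]
for t,p,q,im in pickle.load(open("L5.pkl","rb")):
    x=lat({"position":p,"ee_rot":q},im,4.45+1.78*(t-4.5)); print(t,x.round(4)); T.append(t);A.append(x[2])
print(np.polyfit(np.array(T)-4.5,A,1))
t,p,q,im=pickle.load(open("L5.pkl","rb"))[5]; s={"position":p,"ee_rot":q}
cv2.imwrite("pics/ptr.png",cv2.resize(im[0:60,160:320][:,:,::-1],None,fx=5,fy=5,interpolation=cv2.INTER_CUBIC))
E
```

```text
[ 1.41845504e-03 -1.40306652e-04  9.27862803e-01]
4.5 [1.2000e-03 4.0000e-04 4.4494e+00]
4.55 [6.00e-04 3.00e-04 4.54e+00]
4.6 [1.0000e-03 1.0000e-04 4.6308e+00]
4.65 [ 1.2000e-03 -2.0000e-04  4.7177e+00]
4.7 [7.0000e-04 0.0000e+00 4.7974e+00]
4.75 [7.0000e-04 2.0000e-04 4.8982e+00]
[1.77330841 4.45060845]
```

View pics/ptr.png

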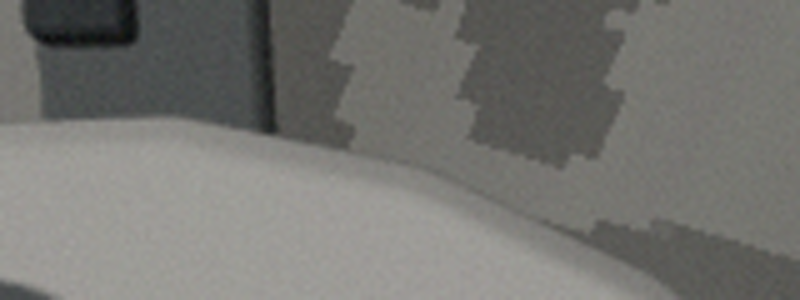

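>>> carry_out --moves '[0, 0.6, 0.1, -0.5, -0.12, 0, 0.6, 0.1, -0.5, -0.12, 0, 0.6, 0.1, -0.5, -0.12, 0, 0.6, 0.1, -0.5, -0.12, 0, 0.7, 0.2, -0.5, -0.12, 0, 0, 0, 0, 0, 0, 0, 0, 0, 0, 0, 0, 0, 0, 0, 0, 0, 0, 0, 0, 0, 0, 0, 0, 0]'

```text
clock: 5.8
position: [0.5391, 0.1714, 0.0766]
ee_rot: [0.0, 0.06, 0.998, 0.0]
contact_force: [0.2, 0.5, -0.7]
width: -0.0004
```

```bash
sed -i 's/^HUB=.*/HUB=np.array([.5325,.121])/' h.py; cat > track.py <<'E'
from h import *
import sys,pickle
n=int(sys.argv[1]); D=pickle.load(open("D.pkl","rb")) if len(sys.argv)>2 else [(4.5,4.4494),(4.55,4.54),(4.6,4.6308),(4.65,4.7177),(4.7,4.7974),(4.75,4.8982)]
for k in range(n):
    s=manip.get_state(); im=manip.get_image("wrist"); T,A=np.array(D).T
    c=np.polyfit(T-4.5,A,2) if T[-1]>5 else np.array([-.07,1.78,4.45]); x=lat(s,im,np.polyval(c,s["clock"]-4.5))
    if x is not None: D.append((s["clock"],x[2]))
pickle.dump(D,open("D.pkl","wb"))
T,A=np.array(D).T; c=np.polyfit(T-4.5,A,2); s=manip.get_state(); t=s["clock"]
e=A-np.polyval(c,T-4.5); print("accel",2*c[0],"rms",e.std(),"n",len(D),"last",x)
th=lambda t:np.polyval(c,t-4.5)-3.635
print("now",t,"theta",th(t),"w",np.polyval(np.polyder(c),t-4.5),s["position"],s["contact_force"])
for u in np.arange(0,1.01,.1): print(round(t+u,2),round(th(t+u),3),end="; ")
r=np.roots(c-np.array([0,0,3.635+2*np.pi])); print("cross",r+4.5)
cv2.imwrite("pics/last.png",im[:,:,::-1])
E
python3 track.py 12
```

```text
accel -0.12735909013575983 rms 0.00398113297530192 n 18 last [ 2.55780363e-04 -1.04191004e-04  7.52017692e+00]
now 6.4 theta 3.965619983249767 w 1.5365597015202508 [0.53921469 0.17134885 0.07628533] [-0.17606026 -0.79587649 -0.21058707]
6.4 3.966; 6.5 4.119; 6.6 4.27; 6.7 4.421; 6.8 4.57; 6.9 4.718; 7.0 4.865; 7.1 5.01; 7.2 5.154; 7.3 5.297; 7.4 5.439; cross [28.91297764  8.01658704]
```

```bash
python3 track.py 21 more; python3 -c "
import numpy as np
a=1.442+np.cumsum([0,.10,.135,.135,.115,.085,.055,.03,.01]);X=np.c_[53.25+5.04*np.cos(a),12.1+5.04*np.sin(a)];print(X[0],np.diff(X,axis=0).round(2).tolist())"
```

```text
accel -0.14164803940962217 rms 0.004582393712387117 n 39 last [ 9.14678388e-05 -6.16430427e-04  9.04673427e+00]
now 7.45 theta 5.4789335427034604 w 1.3720158019404565 [0.53924598 0.17137232 0.07633881] [-0.85080807  0.41257769  0.33853122]
7.45 5.479; 7.55 5.615; 7.65 5.751; 7.75 5.884; 7.85 6.016; 7.95 6.147; 8.05 6.277; 8.15 6.405; 8.25 6.531; 8.35 6.656; 8.45 6.78; cross [26.21709996  8.05508207]
[53.89734028 17.09825475] [[-0.5, 0.04], [-0.68, -0.03], [-0.67, -0.12], [-0.55, -0.17], [-0.39, -0.17], [-0.25, -0.13], [-0.13, -0.07], [-0.04, -0.03]]
```

```bash
python3 track.py 1 more
```

```text
accel -0.14109300208015133 rms 0.004571873066650751 n 40 last [ 3.78812447e-04 -1.89161870e-05  9.11843801e+00]
now 7.5 theta 5.548106454451991 w 1.3659702667497857 [0.53922429 0.17134715 0.07632336] [ 0.48749354  0.49929393 -0.42670363]
7.5 5.548; 7.6 5.684; 7.7 5.818; 7.8 5.952; 7.9 6.083; 8.0 6.213; 8.1 6.342; 8.2 6.47; 8.3 6.596; 8.4 6.72; 8.5 6.844; cross [26.30870642  8.05398694]
```

>>> carry_out --moves '[0, -0.5, 0.04, -1.3, 0.1, 0, -0.68, -0.03, -1.2, 0.135, 0, -0.67, -0.12, -0.7, 0.135, 0, -0.55, -0.17, 0, 0.115, 0, -0.39, -0.17, 0, 0.085, 0, -0.25, -0.13, 0, 0.055, 0, -0.13, -0.07, 0, 0.03, 0, -0.04, -0.03, 0, 0.01, 0, 0, 0, 0, 0, 0, 0, 0, 0, 0]'

```text
clock: 8.5
position: [0.5073, 0.1648, 0.0445]
ee_rot: [0.0, -0.268, 0.963, 0.0]
contact_force: [-1.0, 0.1, 1.9]
width: 0.0
```

```bash
python3 - <<'E'
from h import *
import pickle
L=[]
for k in range(2):
    s=manip.get_state(); im=manip.get_image("wrist"); x=lat(s,im,3.635); r=rings(s,im); print(s["clock"],s["position"],s["contact_force"],x, x[2]-3.635, r.round(3).tolist()); L.append((s,im))
pickle.dump(L,open("L6.pkl","wb")); cv2.imwrite("pics/w6.png",im[:,:,::-1])
E
```

```text
8.5 [0.50733307 0.16477971 0.04450542] [-0.99204212  0.14407029  1.89378466] [6.80673031e-05 7.29946205e-04 3.58192323e+00] -0.053076767611503595 [[0.0689999982714653, 2.5260000228881836, 0.027000000700354576], [0.06700000166893005, -1.652999997138977, 0.02800000086426735], [0.06800000369548798, -0.5979999899864197, 0.027000000700354576]]
8.55 [0.5073137  0.16476753 0.04446503] [-0.84535768  1.33926205  1.71964588] [-1.36463459e-03  5.59690664e-04  3.57630024e+00] -0.058699762723143145 [[0.07000000029802322, 2.5299999713897705, 0.027000000700354576], [0.06800000369548798, -1.6670000553131104, 0.02800000086426735], [0.06599999964237213, -0.628000020980835, 0.02800000086426735]]
```

View pics/w6.png

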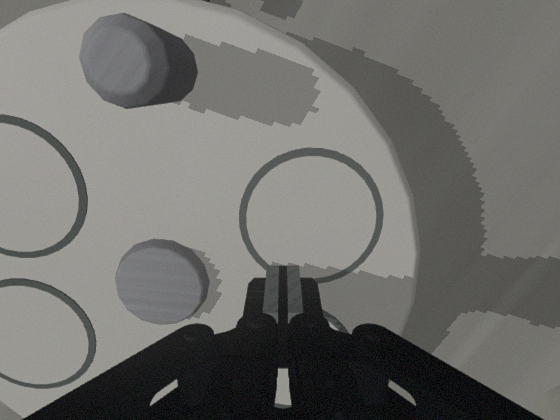

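The finger stopped the disc with the peg almost at the pointer; the peg top is at px (122,60) and the cap at (162,281). As a cross-check I'll compute the residual from the peg itself.

```bash
python3 - <<'E'
from h import *
import pickle
s,im=pickle.load(open("L6.pkl","rb"))[1]
p=wray(s,(123,60),.085);h=wray(s,(161,281),.053)
print(p,h,[np.arctan2(*(p-np.r_[c,0])[1::-1])%6.2832 for c in(HUB,h[:2])],np.linalg.norm(p[:2]-HUB))
# peg-top circle by contour on mask is the darker lateral wall; ring fit:
print(lat(s,im,3.6))
for d in(.04,.05,.06):
    a=np.arctan2(s["position"][1]-HUB[1],s["position"][0]-HUB[0]);r=np.hypot(*(s["position"][:2]-HUB));print(d,r,r*(np.cos(a+d)-np.cos(a))*100,r*(np.sin(a+d)-np.sin(a))*100)
E
```

```text
[0.45432366 0.08632181 0.085     ] [0.5274326  0.12081462 0.053     ] [np.float64(3.5591173232801805), np.float64(3.5824415770975246)] 0.08552261240432396
[-1.36463460e-03  5.59690666e-04  3.57630024e+00]
0.04 0.05049699222309131 -0.1730087972039865 -0.10421926919785482
0.05 0.05049699222309131 -0.21559884014535044 -0.131348832709835
0.06 0.05049699222309131 -0.25791546248876723 -0.15890293308605308
```

All estimates agree that the peg is about 0.05–0.07 rad short. With the finger still lightly on the disc, I'll carry it on by 0.057 rad.

>>> carry_out --moves '[0, -0.08, -0.05, 0, 0.019, 0, -0.08, -0.05, 0, 0.019, 0, -0.08, -0.05, 0, 0.019, 0, 0, 0, 0, 0, 0, 0, 0, 0, 0, 0, 0, 0, 0, 0, 0, 0, 0, 0, 0, 0, 0, 0, 0, 0, 0, 0, 0, 0, 0, 0, 0, 0, 0, 0]'

```text
clock: 9.6
position: [0.5048, 0.163, 0.0443]
ee_rot: [0.0, -0.296, 0.955, 0.0]
contact_force: [-0.8, 1.0, 2.5]
width: 0.0001
```

```bash
python3 - <<'E'
from h import *
s=manip.get_state(); im=grab("wrist","w7"); print(s["clock"],s["position"],s["contact_force"],lat(s,im,3.635))
t=grab("top","t7"); d=grab("side","s7")
a=cv2.resize(t[150:260,200:310],(400,400),interpolation=cv2.INTER_CUBIC); b=cv2.resize(d[190:270,220:320],(400,320),interpolation=cv2.INTER_CUBIC)
o=np.zeros((400,800,3),np.uint8);o[:,:400]=a;o[:320,400:]=b; cv2.imwrite("pics/ts7.png",o[:,:,::-1])
print("pred px: peg top @pointer",proj("top",(HUB[0]+.085*np.cos(3.635),HUB[1]+.085*np.sin(3.635),.086)),proj("side",(HUB[0]+.085*np.cos(3.635),HUB[1]+.085*np.sin(3.635),.086)))
E
```

```text
9.6 [0.50477205 0.16301922 0.04433565] [-0.83087781  0.9954655   2.53794844] [-7.84187238e-04  5.55976772e-04  3.64029678e+00]
pred px: peg top @pointer [269.32199123 225.39367744] [289.96460123 211.08908463]
```

View pics/ts7.png

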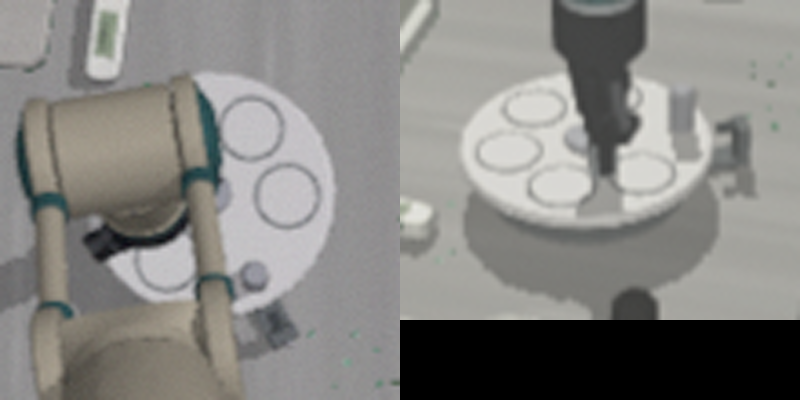

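The top view puts the peg at px (270.1,224.8) against a predicted (269.3,225.4). The rings give 3.640 against the pointer's 3.635, so it is at the pointer within measuring error. I'll lift the finger straight up.

>>> carry_out --moves '[0, 0, 0, 0.2, 0, 0, 0, 0, 0.3, 0, 0, 0, 0, 1, 0, 0, 0, 0, 2, 0, 0, 0, 0, 3, 0, 0, 0, 0, 4, 0, 0, 0, 0, 4, 0, 0, 0, 0, 2, 0, 0, 0, 0, 0, 0, 0, 0, 0, 0, 0]'

```text
clock: 10.75
position: [0.5044, 0.163, 0.2096]
ee_rot: [0.0, -0.296, 0.955, -0.0]
contact_force: [-0.5, 0.2, -0.1]
width: 0.0005
```

```bash
python3 - <<'E'
from h import *
for k in range(5):
    s=manip.get_state(); im=grab("wrist",f"w8{k}"); x=lat(s,im,3.635); print(s["clock"],s["position"],x,len(rings(s,im)))
h=HUB+x[:2]
# peg top (z=.086): rectify at that plane is offset; find circle of r=12mm directly in the image
g=cv2.cvtColor(im,cv2.COLOR_RGB2GRAY)
pp=wproj(s,(*(h+.085*np.array([np.cos(3.635),np.sin(3.635)])),.086)); print("expected peg top px",pp)
C=cv2.HoughCircles(g,cv2.HOUGH_GRADIENT_ALT,1,10,param1=80,param2=.5,minRadius=9,maxRadius=24)
for c in (C[0] if C is not None else []):
    if np.hypot(*(c[:2]-pp))<20: p=wray(s,c[:2],.086); print(c,p,np.arctan2(*(p[:2]-h)[::-1])%6.2832,np.linalg.norm(p[:2]-h))
q=wproj(s,(*(h+.139*np.array([np.cos(3.635),np.sin(3.635)])),.04)); print("expected pointer top px",q)
u,v=q.astype(int); print(g[max(v-20,0):v+20:2,u-24:u+26:2])
E
```

```text
10.75 [0.50444238 0.16295337 0.20959184] [-7.06050269e-04  6.74332613e-04  3.66883567e+00] 5
10.8 [0.50387284 0.16284526 0.2085466 ] [4.26296626e-05 1.32674160e-03 3.66884898e+00] 5
10.85 [0.50365899 0.16280915 0.20799833] [-2.66567882e-04 -1.04992602e-04  3.66523503e+00] 5
10.9 [0.50364635 0.16282865 0.20780304] [-4.18266873e-04  5.58744131e-04  3.66359598e+00] 5
10.95 [0.50378324 0.16284446 0.20778868] [7.77524159e-04 8.54941097e-05 3.66579242e+00] 5
expected peg top px [218.10556566  80.37989127]
[217.       80.       16.80887] [0.45862804 0.08009575 0.086     ] 3.643756361235907 0.0851628070627603
expected pointer top px [232.17032595   4.56570803]
[[117 116 105 116 100  82  84  82  79  82  80  80  81  83  85  82  83  84
   85  78  79  59 111 118 117]
 [116 120 114 123 101  79  81  82  78  80  81  83  81  83  79  79  80  78
   80  81  83  58  63 114 116]
 [121 121 120 120  91  79  74  81  78  79  83  81  81  79  83  81  81  81
   82  87  83  59  38 116 121]
 [118 114 117 120  91  73  76  78  82  79  81  78  80  82  81  83  81  85
   81  80  80  61  38  99 117]
 [118 113 120 121  92  77  77  81  77  80  80  80  82  81  81  79  84  81
   83  82  77  52  34  54 118]
 [120 120 117 121 115  55  60  63  62  68  57  59  69  77  75  77  80  80
   78  81  78  50  33  44  88]
 [116 118 123 119 119  88  30  32  38  40  53  54  57  54  56  50  64  62
   71  70  74  45  39  45  86]
 [116 120 120 120 120 119  85  33  36  39  57  59  53  49  58  55  34  41
   45  50  54  36  33  45  87]
 [116 117 120 117 118 120 121  59  25  44  56  53  55  55  55  57  31  42
   34  39  47  35  42  47  94]
 [118 121 120 115 116 117 121 105  53  46  59  54  50  53  53  53  24  40
   38  35  36  35  40  56  88]
 [118 120 121 121 120 113 123 106  82  63  59  55  53  57  54  48  31  43
   41  35  43  37  34  54  89]
 [118 121 119 121 120 118 121  93  79  66  56  56  54  56  52  51  46  65
   61  62  61  60  53  65  86]]
```

```bash
cat > chk.py <<'E'
from h import *
s=manip.get_state(); im=manip.get_image("wrist"); x=lat(s,im,3.65)
g=cv2.cvtColor(im,cv2.COLOR_RGB2GRAY); G=cv2.cvtColor(rect(s,im),cv2.COLOR_RGB2GRAY)
cap=cv2.HoughCircles(g,cv2.HOUGH_GRADIENT_ALT,1,20,param1=80,param2=.5,minRadius=9,maxRadius=30)
print(s["clock"],s["position"],"lat",x)
for c in cap[0]:
    p=wray(s,c[:2],.086); hc=wray(s,c[:2],.054); print(c,"as peg",p[:2],"as cap",hc[:2])
for h in (HUB,HUB+x[:2]):
    for uv in((233.3,2),(233.5,6),(233.8,10)):
        q=wray(s,uv,.04); print(uv,q[:2],np.linalg.norm(q[:2]-h),np.arctan2(*(q[:2]-h)[::-1])%6.2832)
E
python3 chk.py
```

```text
11.0 [0.50395423 0.16286919 0.20790561] lat [1.65500463e-04 9.17176745e-04 3.66377851e+00]
[222.       187.        22.645706] as peg [0.51959246 0.12139139] as cap [0.52939527 0.12175035]
[215.        79.        16.919125] as peg [0.45905585 0.07868392] as cap [0.46154555 0.07388362]
[157.       221.        27.391346] as peg [0.56943328 0.09506411] as cap [0.58525709 0.09224262]
[217.       259.        27.385525] as peg [0.57077079 0.14834438] as cap [0.58675619 0.1519594 ]
[461.       324.        27.769676] as peg [0.50750977 0.3447138 ] as cap [0.51585294 0.37205116]
[239.        32.        17.743856] as peg [0.42596047 0.07657206] as cap [0.4244521  0.07151664]
[289.       231.        28.352089] as peg [0.52020053 0.18107287] as cap [0.5300768  0.18864164]
[287.       299.        15.243886] as peg [0.56917739 0.21312168] as cap [0.5849703  0.22456209]
(233.3, 2) [0.40916518 0.05505065] 0.13985991283656138 3.632642089117793
(233.5, 6) [0.41131219 0.05657373] 0.13724878817893116 3.6302323840466304
(233.8, 10) [0.41342997 0.05816691] 0.1346316086947459 3.627167505837546
(233.3, 2) [0.40916518 0.05505065] 0.14044024417655468 3.637845523107739
(233.5, 6) [0.41131219 0.05657373] 0.13782740033473828 3.6355445600510627
(233.8, 10) [0.41342997 0.05816691] 0.13520802140302557 3.6325956419486345
```

The peg reads 3.64–3.665 and the pointer 3.63–3.64, so it is within about 2 mm at the peg. The disc is still and the finger clear, so I'm handing in.

```bash
python3 - <<'E'
from h import *
s=manip.get_state(); im=manip.get_image("wrist"); print(s["clock"],lat(s,im,3.65),s["contact_force"]); print(manip.sign_off())
E
```

```text
11.05 [-4.74831280e-04  1.17898739e-04  3.66543494e+00] [ 0.25886707  0.32708226 -0.30039902]
the job is handed in; nothing more can be done
None
```

The carousel spun freely past the pointer, and I parked it with the peg about 1–2.5 mm past the pointer mark. I handed the job in at about 11 s.

- **Flick:** I pushed the peg counter-clockwise with the shut fingertips. The disc then coasted at about 1.8 rad/s, losing about 0.14 rad/s each second, and the peg ran past the pointer with nothing touching it.
- **Brake:** One turn later I touched the disc lightly at 50 mm radius, moving with it, and slowed it to a stop about 0.055 rad short. The finger force read about 2–2.5 N at the end of those moves. With the finger still on the disc I carried it the last 0.057 rad, then lifted straight up.
- **Last checks:** The disc was at rest from 10.75 s to 11.05 s, with no contact and the finger about 16 cm above it. The other things were not approached closely; I took no final picture of them.
- **Where they disagreed:** The pointer lies at 3.63–3.64 rad. The peg itself measured 3.64–3.66, and the sample rings gave 3.665, against 3.640 just before the lift. The peg is therefore 0.01–0.03 rad past the mark. I left it rather than touch the disc again.

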